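# Hold the sprung lock of the kitchen medicine box open with its key

### The job

Take the round-headed key out of the wooden key stand, push it fully home into the lock on the lid of the grey steel medicine box (the pins are sticky, so it may need a little wiggling), and then turn it a quarter clockwise as seen from above. The lock springs back by itself, so finish while still gripping the key and holding it turned, for me to lift the lid. Leave the bar-headed key in the stand and the other things on the worktop alone.

Things in the scene. Friction and masses are not known exactly. Their poses are not given: they have to be found in the camera images.
- round_key: Key of the medicine box, upright, with a round flat black head; about 50 g. Origin: centre of the flat shoulder where the blade begins. z up through the head, x along the blade's width, y through its thickness. Blade 14.5 mm wide (x), 5 mm thick (y), down to z = -30 mm, lower end a half circle, same after a half turn about z. Above the shoulder a neck 22 x 11 mm, 10 mm tall, then the head.
- key_head (a point): Centre of the round key's head, 27 mm above the key's origin; axes as the key's. The head is an upright disc 36 mm across (x and z), 10 mm thick, with flat faces to +y and -y. Its top is 45 mm above the shoulder.
- bar_key: A key for something else, to be left in the stand: same blade and neck, but a thin round stem and a black cross bar, 56 x 11 x 12 mm (x, y, z), centre at z = +36 mm, top at +42 mm. Origin and axes as for round_key.
- stand: Wooden key stand, fixed, 60 x 150 x 36 mm (x, y, z), origin at the centre of its underside. Two slots in its top at y = -45 and +45 mm, each 16.5 mm (x) by 7 mm (y), 34 mm deep. A key stands in each, blade in the slot, shoulder on the top, its x along the stand's x; either key may be in either slot. They lift straight out.
- box: Grey steel medicine box, fixed, 132 x 172 mm (x, y), lid top at 66 mm; origin at the centre of its underside, front to its -x. White cross at the rear of the lid. On the lid a round steel lock boss, 48 mm across, 10.5 mm tall; a flat bolt runs from it forward into a catch (24 mm wide, 11 mm tall, centre 39 mm in front of the lock) and is drawn back as the lock turns.
- lock_mouth (a point): Centre of the key slot's mouth in the lock's brass face, 20 mm in front of the box's centre, 76 mm over the worktop; axes as the box's. The unturned slot lies along x: 16.1 mm (x) by 6.6 mm (y), 1.2 mm bevel round the mouth, 36 mm deep. Fully home, the key's shoulder rests on the mouth: the key's origin is then at this point.
- pin_upper (a point): Place of the nose of the upper of two sprung round-nosed pins, 11 mm below the mouth at the slot's narrow +x end; the lower one is 20 mm below the mouth at the -x end. Each sticks 4 mm into the slot and is pushed aside by the blade's round end. Getting past them takes a downward push of 5 to 25 N (more with rougher friction), less with small quick turns to and fro.
- lock (a joint): Turning of the lock cylinder in rad: 0 as found, growing clockwise as seen from above, stop at 1.571 (a quarter turn). A spring turns it back (0.03 N m at 0, 0.08 N m at the stop). The key has about 0.12 rad of play in the slot, by which the cylinder lags behind the key.
- timer: Red egg timer, 66 mm across, 64 mm tall, origin under its centre; a bystander behind the work.
- mug: Mug with a handle, 79 x 114 mm, 96 mm tall, origin under its centre; a bystander behind the work.
- tub: Yoghurt tub, 72 mm across, 71 mm tall, origin under its centre; a bystander behind the work.
There are look-alikes about, which are no part of the job. There is more than one size of the box; the one meant has the size given above.

How it is judged:
By the outcome, as a careful person would: the job done as asked, in the order asked, and still so for the second after the job is handed in, while the arm keeps its last pose, push and grip.
It also fails if it takes over 56 s, if anything falls off the work surface, if the arm or the gripper's body presses on something with over 40 N, if the wrist force passes 120 N, or if a joint passes its speed limit or range.

### The arm

A 7-joint arm with a two-finger parallel gripper is mounted at the origin on a cart in front of the work surface, level with it; the furniture and walls round the work are solid. World frame = base frame: x ahead of the robot, y to its left, z up, the work surface at z = 0. Lengths are in m, angles in rad, forces in N, time in s.
With the tool pointing down it reaches from about 0.4 to 0.85 m from the base axis. Payload 10.4 kg.
Tool frame: the origin (TCP) lies on the centre line of the jaws, within the pads' length; the fingertips stand 14 mm ahead of it and the grasp point (between the pads) lies 5 mm behind it (manip.tip_reach is the distance from the TCP to the fingertips, in m); z points along the fingers, y is the line along which they close (so a half turn about z gives the same grasp; the last joint's range is limited). The gripper opens to 85 mm and grips with 20 to 120 N. Pads are 22 mm wide; open, the fingers measure 114 mm over their backs; the gripper's body (76 mm by 85 mm) begins 54 mm behind the grasp point. The pads swing forward as they close: fully open they stand 13 mm farther back than shut.
Start: joints at [-1.154, 0.332, -0.065, 1.46, 0.022, 1.35, -0.088], TCP at [0.266, 0.566, 0.206] pointing down, gripper open.
Joint ranges: [-2.6, 2.6], [-0.5, 2.12], [-1.47, 1.34], [0.16, 2.42], [-1.27, 4.41], [0.06, 2.06], [-2.6, 2.6]. Speed limits (rad/s): [2.22, 2.22, 2.79, 2.79, 3.14, 3.14, 3.14].

### API

Orientations are given as a unit quaternion [x, y, z, w].
In Python, from workcell import manip gives the robot as it stands.
- The arm moves only by the shell command python3 -m pendant 'ROWS' [FORCE]. ROWS is JSON, a list of rows, each a list of 7 numbers: the shift along the tool's x, y, z in units of 50 mm (1.0 is 50 mm), then the turn, a rotation vector about the tool's x, y, z in units of 8 degrees (1.0 is 8 degrees), then the opening, from -1 (shut) to 1 (fully open), so that 0 is half open. In form: [[dx, dy, dz, ax, ay, az, jaw], ...]. A call has exactly 10 rows; each row is the pose to reach, as a shift and turn from the pose commanded when the call began, along the tool's axes at that moment; what a row does not reach only later rows make up. A row lasts 1/8 s, in which the tool goes at most 62.5 mm and 10.7 degrees, less where a joint would pass 70% of its speed; a pose out of reach is approached as far as the arm can. A call with a gripper value outside its range is refused whole. The fingers move at their own pace and stop on an object; FORCE is the grip in N (left out, the last holds). Time passes only in rows, so rows that repeat a pose let the fingers close, or fill a call up. It gives the time, the measured TCP pose, the force, the opening and the grip force at its end, in the units of the state.
- manip.get_obs(): the state, without advancing time (a new reading comes with each control period).
- manip.camera(name): name is "side" or "top" or "wrist"; returns (picture, depth): 480x640x3 uint8, red, green, blue; 480x640 float32, m along the optical axis (not along the pixel's ray), 0 where there is no reading.
- manip.get_calibration(name): a dict with "fx", "fy", "cx", "cy" (pixels), "D" ([k1, k2, p1, p2, k3] as OpenCV has them; the pictures are not rectified), "xyz" and "orientation" of the camera in the world. Camera axes: x right, y up, looking along -z (the intrinsics and any distortion apply to the point x, -y, -z); pixel columns grow to the right and rows downward; lengths in m; the calibration is good to about 2 mm. A picture is of the moment at which its call begins: read the wrist's pose just before it. get_calibration takes no time and is no camera call; for the wrist camera it gives the pose at the moment of the call.
- manip.hand_in(): hands the job in; it is judged then, once.
Trained networks look in the newest picture that a camera, given by its name, has taken for a name from the list of things; names that differ only in an ending like _2 or _b are one class to them, and where a whole thing is asked for, a point or a joint stands for the part that bears it (a point fixed in the world has none). Each returns a list of dicts, best first, with "p" (0 to 1); they miss things now and then, are a little off and sometimes report something else, mostly with a low value. They report only what shows in the picture. A call takes as long as a camera call. They do not tell look-alikes from the thing itself.
- manip.find_in(thing, camera): "box" ([left, top, right, bottom] in pixels, round what is visible of it).
- manip.trace(thing, camera): "pixels" (480x640 bool, what is visible of it) and "box" ([left, top, right, bottom] in pixels, round what is visible of it).
- manip.tip_of(thing, camera): "pixel" ([column, row] in pixels: a listed point, or the origin of a listed thing).
The state is a dict: "clock": time; "joint_pos": joint angles; "joint_velocities": joint speeds; "tau": joint torques, N m; "position": TCP position; "ee_rot": TCP orientation; "ft_force": force on the tool from outside, world axes, zero at the start; "torque": the same for the moment, N m; "grip_width": opening from 0.0 (shut) to 1.0 (fully open); "grasp_force": force on a finger pad.
Only numpy, scipy, OpenCV 4.12 (cv2) and the standard library are available. Lean on these libraries where they do the work, as an engineer would, in place of code of your own. Each camera call takes 0.05 s, during which the arm holds its last target. There are 200 camera calls.

## Working session

There is one attempt and no reset: what is moved stays moved. The work goes in short steps, Python scripts to look and compute and a shell command to move; the robot and the scene stay as the last step left them, time stands still between calls to the robot, and variables do not carry over. Pictures are saved under pics/ and viewed, at most 10 in all, crops included, and the job is handed in when it is done.

```bash
ls; mkdir -p pics; cat > h.py <<'E'
import numpy as np, cv2
from scipy.spatial.transform import Rotation as R
from workcell import manip
def cal(n):
    c=manip.get_calibration(n)
    K=np.array([[c['fx'],0,c['cx']],[0,c['fy'],c['cy']],[0,0,1.]])
    return K,np.array(c['D'],float),np.array(c['xyz']),c['orientation']
def rot(o):
    o=np.array(o,float)
    return o if o.shape==(3,3) else R.from_quat(o).as_matrix()
def ray(px,C):
    K,D,t,o=C
    p=cv2.undistortPoints(np.array(px,float).reshape(-1,1,2),K,D).reshape(-1,2)
    d=np.c_[p[:,0],-p[:,1],-np.ones(len(p))]
    return d@rot(o).T
def at_z(px,z,C):
    d=ray(px,C); return C[2]+d*((z-C[2][2])/d[:,2])[:,None]
def at_depth(px,dep,C):
    return C[2]+ray(px,C)*np.array(dep).reshape(-1,1)
def save(img,n): cv2.imwrite('pics/'+n,cv2.cvtColor(img,cv2.COLOR_RGB2BGR))
E
python3 - <<'E'
from h import *
np.set_printoptions(precision=4,suppress=True)
o=manip.get_obs(); print({k:np.round(v,3) for k,v in o.items()})
ims=[]
for n in ['top','side']:
    C=cal(n); print(n,C)
    im,d=manip.camera(n); np.save(f'd_{n}.npy',d); save(im,n+'0.png')
    for th in ['round_key','bar_key','stand','box','lock_mouth','key_head']:
        f=manip.tip_of(th,n) ; print(n,th,[(np.round(x['pixel']),round(x['p'],2)) for x in f][:4])
E
```

```text
pics
{'clock': np.float64(0.0), 'joint_pos': array([-1.154,  0.333, -0.065,  1.461,  0.022,  1.35 , -0.088]), 'joint_velocities': array([ 0.001,  0.   , -0.002,  0.001,  0.   ,  0.001, -0.   ]), 'tau': array([ -0.   , -62.545,   0.049, -39.162,   0.016,   0.01 ,  -0.   ]), 'position': array([0.266, 0.565, 0.206]), 'ee_rot': array([ 0.218,  0.976, -0.001, -0.   ]), 'ft_force': array([-0.353,  0.099, -0.98 ]), 'torque': array([-0.019,  0.006,  0.04 ]), 'grasp_force': np.float64(0.0), 'grip_width': np.float64(1.0)}
top (array([[585.5185,   0.    , 314.3973],
       [  0.    , 585.5185, 247.8143],
       [  0.    ,   0.    ,   1.    ]]), array([-0.1534,  0.    ,  0.    ,  0.    ,  0.    ]), array([0.3839, 0.193 , 1.5583]), array([ 0.0436, -0.0513, -0.6986,  0.7123]))
top round_key [(array([274., 284.]), 0.56)]
top bar_key [(array([431., 214.]), 0.23)]
top stand [(array([262., 286.]), 0.56)]
top box [(array([184., 299.]), 0.64), (array([379., 266.]), 0.56)]
top lock_mouth [(array([384., 267.]), 0.82), (array([180., 301.]), 0.65)]
top key_head [(array([273., 284.]), 0.45)]
side (array([[599.4406,   0.    , 327.449 ],
       [  0.    , 599.4406, 244.5157],
       [  0.    ,   0.    ,   1.    ]]), array([-0.0079,  0.    ,  0.    ,  0.    ,  0.    ]), array([0.4445, 1.3609, 0.6511]), array([-0.034 ,  0.5297,  0.8461, -0.0483]))
side round_key [(array([374., 281.]), 0.62)]
side bar_key [(array([377., 307.]), 0.83)]
side stand [(array([371., 310.]), 0.58)]
side box [(array([300., 216.]), 0.71), (array([348., 241.]), 0.68), (array([380., 375.]), 0.57)]
side lock_mouth [(array([392., 345.]), 0.86), (array([355., 212.]), 0.73), (array([367., 275.]), 0.57)]
side key_head [(array([370., 274.]), 0.57), (array([355., 218.]), 0.33)]
```

View pics/top0.png

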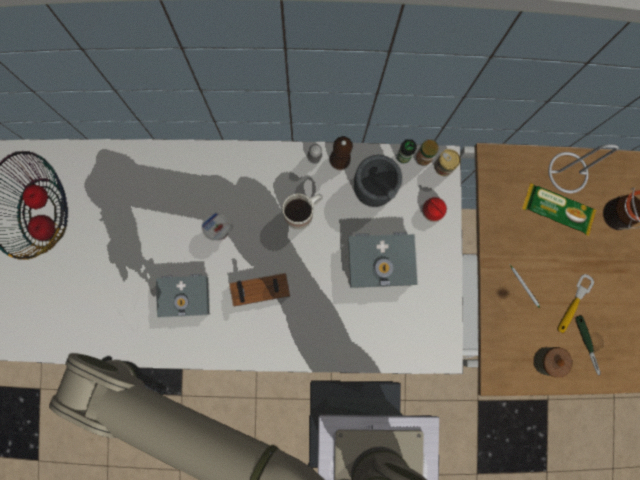

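View pics/side0.png

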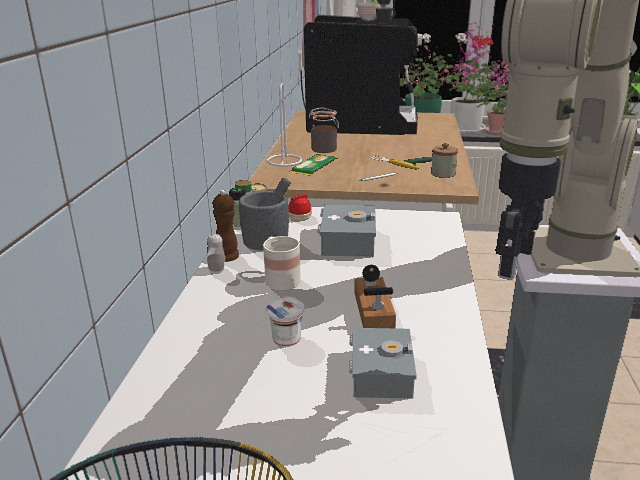

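The top view shows two grey boxes, one at about (183,296) and a bigger one at (382,260). The stand is at (259,289), with the round head at its right end (275,284) and the bar at its left end (241,292). Next I'll measure both boxes against 132 x 172 x 66 mm and confirm with a crop.

```bash
python3 - <<'E'
from h import *
np.set_printoptions(precision=4,suppress=True)
n='top'; C=cal(n); im,d=manip.camera(n)
for th in ['box','stand','round_key','bar_key','lock','mug','tub','timer']:
    for f in manip.trace(th,n)[:3]:
        m=f['pixels']; v,u=np.nonzero(m&(d>0)); 
        P=at_depth(np.c_[u,v],d[v,u],C)
        zt=np.percentile(P[:,2],60 if th in('box','stand') else 90)
        Q=P[np.abs(P[:,2]-zt)<0.006] 
        # fine-scaled hull rect
        r=cv2.minAreaRect((Q[:,:2]*1000).astype(np.float32))
        print(th,round(f['p'],2),f['box'],'z',zt.round(4),'c',np.round(r[0],1),'size',np.round(r[1],1),'ang',round(r[2],1))
        print('   box pts',cv2.boxPoints(r).round(0).tolist())
for px in manip.tip_of('lock_mouth',n)[:2]: print('mouth',at_z(px['pixel'],0.076,C),px['p'])
for px in manip.tip_of('key_head',n)[:2]: print('head',at_z(px['pixel'],0.063,C),px['p'])
a=cv2.resize(im[215:325,140:280],None,fx=2.8,fy=2.8,interpolation=3); b=cv2.resize(im[215:325,290:430],None,fx=2.8,fy=2.8,interpolation=3)
save(np.hstack([a,b]),'crop1.png')
E
```

```text
box 0.91 [154.0, 272.9, 207.2, 317.8] z 0.0493 c [457.6 520.4] size [107.6 135.3] ang 4.5
   box pts [[399.0, 584.0], [409.0, 449.0], [517.0, 457.0], [506.0, 592.0]]
box 0.76 [348.3, 232.6, 416.2, 287.6] z 0.0662 c [561.    2.4] size [138.5 171.8] ang 3.1
   box pts [[487.0, 85.0], [496.0, -87.0], [635.0, -80.0], [626.0, 92.0]]
stand 0.62 [230.1, 270.7, 289.2, 307.9] z 0.0356 c [479.2 320.9] size [ 60.5 151.2] ang 11.9
   box pts [[434.0, 389.0], [465.0, 241.0], [524.0, 253.0], [493.0, 401.0]]
round_key 0.5 [200.6, 213.3, 230.0, 237.4] z 0.0734 c [637.4 435.5] size [67.6 69.2] ang 38.4
   box pts [[589.0, 442.0], [632.0, 387.0], [685.0, 429.0], [642.0, 484.0]]
bar_key 0.58 [235.7, 281.6, 245.0, 302.2] z 0.08 c [469.2 364.2] size [54.4 11.4] ang 11.4
   box pts [[441.0, 364.0], [444.0, 353.0], [497.0, 364.0], [495.0, 375.0]]
lock 0.57 [379.3, 261.8, 392.7, 273.0] z 0.0781 c [538.5  -1.4] size [26.  23.5] ang 0.9
   box pts [[525.0, 10.0], [526.0, -13.0], [552.0, -13.0], [551.0, 11.0]]
mug 0.84 [281.2, 195.3, 321.5, 227.8] z 0.0919 c [690.  221.6] size [77.8 91.5] ang 71.9
   box pts [[634.0, 199.0], [721.0, 170.0], [746.0, 244.0], [659.0, 273.0]]
tub 0.61 [201.0, 211.8, 230.0, 240.5] z 0.0732 c [638. 436.] size [69.1 69.2] ang 38.4
   box pts [[589.0, 442.0], [632.0, 387.0], [687.0, 430.0], [644.0, 485.0]]
tub 0.27 [273.8, 275.8, 280.1, 293.2] z 0.0804 c [487.6 275.9] size [25.2  9.7] ang 11.2
   box pts [[474.0, 278.0], [476.0, 269.0], [501.0, 274.0], [499.0, 283.0]]
timer 0.55 [421.2, 198.1, 445.5, 224.0] z 0.06 c [ 703.4 -141.3] size [44.4 41.2] ang 71.9
   box pts [[677.0, -156.0], [716.0, -169.0], [730.0, -127.0], [691.0, -114.0]]
mouth [[ 0.5339 -0.0004  0.076 ]] 0.61
mouth [[0.4332 0.5098 0.076 ]] 0.6
head [[0.4832 0.2836 0.063 ]] 0.42
```

View pics/crop1.png

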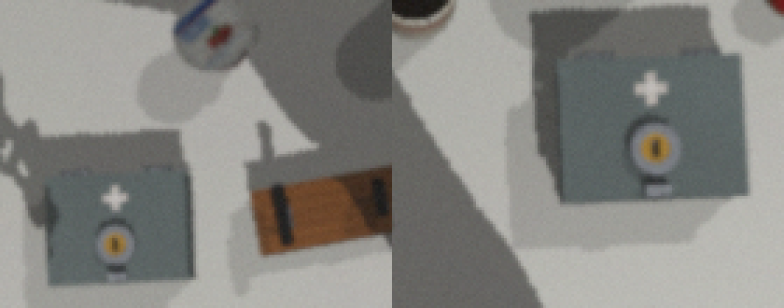

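The right box at (382,260) has a lid of about 172 x 138 mm with the hinges, at z = 66 mm, so it fits. The left box at (183,296) is about 135 x 108 mm at 49 mm, so it is the look-alike. The round key is in the stand's right slot (275,284), at about (0.488, 0.277); the bar key is at (241,292). I'll move over the round key.

```bash
python3 -m pendant '[[-1.1,-0.55,0,0,0,-0.8,0.2],[-2.2,-1.1,0,0,0,-1.6,0.2],[-3.3,-1.7,0,0,0,-2.4,0.2],[-4.4,-2.2,0.2,0,0,-3.2,0.2],[-5.5,-2.8,0.4,0,0,-4,0.2],[-6.5,-3.35,0.5,0,0,-4.6,0.2],[-6.5,-3.35,0.5,0,0,-4.6,0.2],[-6.5,-3.35,0.5,0,0,-4.6,0.2],[-6.5,-3.35,0.5,0,0,-4.6,0.2],[-6.5,-3.35,0.5,0,0,-4.6,0.2]]' 100
python3 - <<'E'
from h import *
np.set_printoptions(precision=4,suppress=True)
o=manip.get_obs(); print(o['joint_pos'],o['position'],rot(o['ee_rot']))
C=cal('wrist'); im,d=manip.camera('wrist'); save(im,'w1.png'); print(C)
for th,z in [('key_head',.063),('round_key',.036),('stand',.036)]:
    for f in manip.tip_of(th,'wrist')[:3]: print(th,f['p'],f['pixel'],at_z(f['pixel'],z,C))
    for f in manip.trace(th,'wrist')[:3]:
        v,u=np.nonzero(f['pixels']&(d>0)); P=at_depth(np.c_[u,v],d[v,u],C); np.save(f'tr_{th}.npy',P)
        for lo,hi in [(.03,.042),(.05,.09)]:
            Q=P[(P[:,2]>lo)&(P[:,2]<hi)]
            if len(Q)>20:
                r=cv2.minAreaRect((Q[:,:2]*1000).astype(np.float32)); print('  trace',th,f['p'],lo,r,cv2.boxPoints(r).round(0).tolist())
E
```

```text
clock: 2.5
position: [0.4882, 0.2768, 0.1814]
ee_rot: [-0.102, 0.995, 0.0, 0.0]
ft_force: [-0.1, 0.6, 0.8]
grip_width: 0.6
grasp_force: 0.0
[-0.6673  0.2047  0.0807  1.6742 -0.0175  1.2631  1.1921] [0.4882 0.2768 0.1814] [[-0.9792 -0.2029  0.    ]
 [-0.2029  0.9792  0.0003]
 [-0.0001  0.0003 -1.    ]]
(array([[382.9136,   0.    , 324.1045],
       [  0.    , 382.9136, 239.0307],
       [  0.    ,   0.    ,   1.    ]]), array([-0.0781,  0.    ,  0.    ,  0.    ,  0.    ]), array([0.4126, 0.2599, 0.3498]), array([-0.0969, -0.1193,  0.7665,  0.6236]))
key_head 0.74 [324.1, 222.2] [[0.4887 0.2758 0.063 ]]
  trace key_head 0.71 0.03 ((477.6588439941406, 321.16595458984375), (60.74015426635742, 150.34149169921875), 11.94332218170166) [[432.0, 388.0], [464.0, 241.0], [523.0, 254.0], [492.0, 401.0]]
  trace key_head 0.71 0.05 ((472.2716064453125, 320.014404296875), (45.875267028808594, 99.48689270019531), 11.735791206359863) [[440.0, 364.0], [460.0, 267.0], [505.0, 276.0], [485.0, 373.0]]
  trace key_head 0.67 0.05 ((485.7537841796875, 277.0269775390625), (33.5948486328125, 9.777836799621582), 11.650480270385742) [[468.0, 278.0], [470.0, 269.0], [503.0, 276.0], [501.0, 285.0]]
round_key 0.76 [324.5, 212.1] [[0.4871 0.2758 0.036 ]]
  trace round_key 0.64 0.05 ((485.7415466308594, 277.07891845703125), (33.60032653808594, 9.759384155273438), 11.423248291015625) [[468.0, 279.0], [470.0, 269.0], [503.0, 276.0], [501.0, 285.0]]
stand 0.73 [324.1, 213.2] [[0.4881 0.2757 0.036 ]]
stand 0.63 [374.2, 203.2] [[0.4712 0.315  0.036 ]]
  trace stand 0.94 0.03 ((477.649658203125, 321.20928955078125), (60.74015426635742, 150.25291442871094), 11.94332218170166) [[432.0, 388.0], [463.0, 241.0], [523.0, 254.0], [492.0, 401.0]]
```

View pics/w1.png

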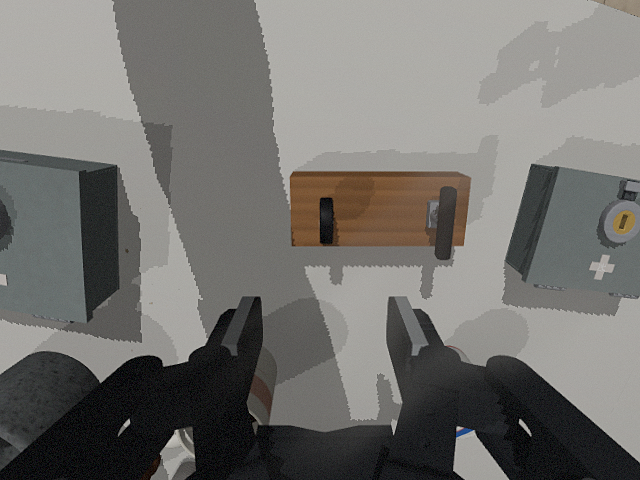

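The round head shows at (326,220) and the bar at (445,222). The gripper is aligned with the key to about 1 mm and 0.2°. I'll descend and grip.

```bash
python3 -m pendant '[[0.02,0,0.9,0,0,0,0],[0.02,0,1.8,0,0,0,0],[0.02,0,2.2,0,0,0,0],[0.02,0,2.38,0,0,0,0],[0.02,0,2.38,0,0,0,-0.5],[0.02,0,2.38,0,0,0,-1],[0.02,0,2.38,0,0,0,-1],[0.02,0,2.38,0,0,0,-1],[0.02,0,2.38,0,0,0,-1],[0.02,0,2.38,0,0,0,-1]]' 100
```

```text
clock: 4.1
position: [0.4879, 0.2754, 0.0624]
ee_rot: [-0.101, 0.995, 0.0, 0.0]
ft_force: [-0.9, -0.4, 0.4]
grip_width: 0.001
grasp_force: 0.0
```

```bash
python3 - <<'E'
from h import *
C=cal('wrist'); im,d=manip.camera('wrist'); save(im,'w2.png'); im2,_=manip.camera('side'); 
s=im2[230:350,310:470]; o=cv2.resize(s,(640,480),interpolation=3)
save(np.hstack([cv2.resize(im[100:460,200:500],(400,480)),o[:,120:520]]),'w2.png')
print(manip.get_obs()['position'])
E
```

```text
[0.48785291 0.27546031 0.06232975]
```

View pics/w2.png

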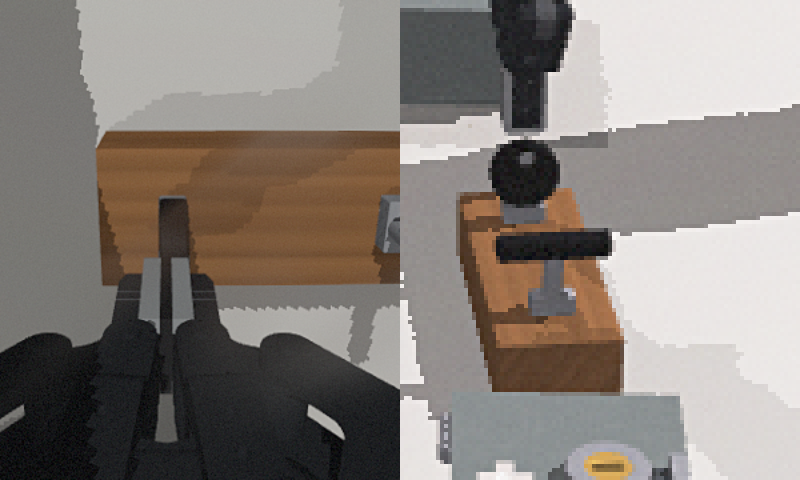

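The crop suggests the closed fingertips are above the key head rather than around it, at side pixel (371,262) against the head at (371,274). I'll check this with depth.

```bash
python3 - <<'E'
from h import *
np.set_printoptions(precision=4,suppress=True)
print(manip.tip_reach, manip.get_obs()['grip_width'])
C=cal('side'); im,d=manip.camera('side')
for px in [(371,240),(371,250),(371,256),(371,260),(371,274),(371,278)]: print(px,d[px[1],px[0]],at_depth([px],[d[px[1],px[0]]],C))
def proj(P,C):
    K,D,t,o=C; c=(np.array(P)-t)@rot(o); c=c*[1,-1,-1]
    return cv2.projectPoints(c.reshape(-1,1,3),np.zeros(3),np.zeros(3),K,D)[0].reshape(-1,2)
p=manip.get_obs()['position']
print('tcp,tip in side',proj([p,p-[0,0,.014],[.487,.277,.063]],C))
W=cal('wrist'); im,d=manip.camera('wrist'); print('tip in wrist',proj([p,p-[0,0,.014],[.487,.277,.063],[.487,.277,.081]],W), W[2])
save(im,'w3.png')
E
```

```text
0.014 -0.0028823142425671456
(371, 240) 1.1417375 [[0.4867 0.3277 0.1599]]
(371, 250) 1.2039307 [[0.4881 0.2801 0.1151]]
(371, 256) 1.2023876 [[0.4875 0.2867 0.105 ]]
(371, 260) 1.202887 [[0.4871 0.2898 0.0975]]
(371, 274) 1.2271185 [[0.4867 0.2806 0.0606]]
(371, 278) 1.2265452 [[0.4863 0.2847 0.0535]]
tcp,tip in side [[370.5724 272.0351]
 [370.4027 278.0011]
 [370.9637 272.1164]]
tip in wrist [[326.2523 286.2133]
 [326.1082 274.8057]
 [329.8253 285.8111]
 [330.4097 303.1653]] [0.4122 0.2588 0.2307]
```

View pics/w3.png

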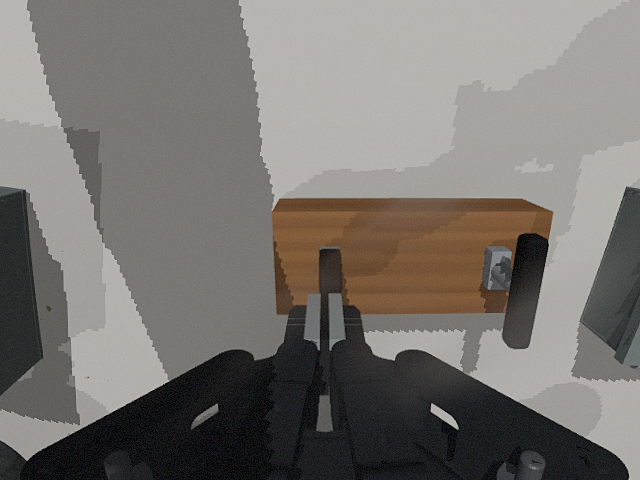

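```bash
python3 - <<'E'
from h import *
np.set_printoptions(precision=4,suppress=True)
W=cal('wrist'); im,d=manip.camera('wrist'); o=manip.get_obs(); print(o['position'],o['joint_pos'],o['ft_force'],o['clock'])
for px in [(400,220),(400,290),(330,258),(330,275),(330,285),(312,296),(312,310),(337,296),(337,320),(312,335),(325,310),(325,345)]: print(px,d[px[1],px[0]],at_depth([px],[d[px[1],px[0]]],W))
E
```

```text
[0.4879 0.2755 0.0623] [-0.6594  0.3151  0.0748  1.8036 -0.0272  1.0238  1.1991] [ 0.3459 -0.3024  0.9114] 4.35
(400, 220) 0.20029089 [[0.4544 0.3082 0.0368]]
(400, 290) 0.2126384 [[0.4934 0.3187 0.0367]]
(330, 258) 0.17159857 [[0.4706 0.2735 0.0698]]
(330, 275) 0.16694345 [[0.476  0.2746 0.0764]]
(330, 285) 0.16428459 [[0.479  0.2751 0.0802]]
(312, 296) 0.14905804 [[0.4782 0.2676 0.0954]]
(312, 310) 0.13891558 [[0.4785 0.268  0.1062]]
(337, 296) 0.14946438 [[0.4764 0.2772 0.095 ]]
(337, 320) 0.13174471 [[0.4766 0.2766 0.1137]]
(312, 335) 0.12180878 [[0.4778 0.2684 0.124 ]]
(325, 310) 0.13913174 [[0.4776 0.2726 0.106 ]]
(325, 345) 0.12023311 [[0.4791 0.2729 0.1263]]
```

Both cameras put the closed fingertips at z ≈ 0.094, while the reported TCP is 0.062. The tips therefore stand about 46 mm farther back than tip_reach says. The camera poses agree with each other (stand top 0.037), so I'll trust the cameras: reopen, go 45 mm lower and grip again.

```bash
python3 -m pendant '[[0,0.03,0,0,0,0,0],[0,0.03,0,0,0,0,0],[0,0.03,0,0,0,0,0],[0,0.03,0.4,0,0,0,0],[0,0.03,0.7,0,0,0,0],[0,0.03,0.9,0,0,0,0],[0,0.03,0.9,0,0,0,-1],[0,0.03,0.9,0,0,0,-1],[0,0.03,0.9,0,0,0,-1],[0,0.03,0.9,0,0,0,-1]]' 100
```

```text
clock: 5.6
position: [0.4879, 0.2771, 0.0178]
ee_rot: [-0.101, 0.995, 0.0, 0.0]
ft_force: [-0.2, 0.5, 1.8]
grip_width: 0.104
grasp_force: 97.5
```

Gripped: width 0.104, force 97.5 N. Next I'll lift straight out, then carry the key to a viewing pose behind the lock, turned to the box's yaw.

```bash
python3 -m pendant '[[0,0,-0.8,0,0,0,-1],[0,0,-1.8,0,0,0,-1],[0,0,-2.65,0,0,0,-1],[-0.2,-1,-2.65,0,0,0.2,-1],[-0.4,-2.1,-2.65,0,0,0.4,-1],[-0.7,-3.3,-2.65,0,0,0.6,-1],[-0.9,-4.5,-2.65,0,0,0.8,-1],[-1.1,-5.4,-2.65,0,0,1.07,-1],[-1.2,-5.9,-2.65,0,0,1.07,-1],[-1.2,-5.9,-2.65,0,0,1.07,-1]]'
python3 - <<'E'
from h import *
np.set_printoptions(precision=4,suppress=True)
o=manip.get_obs(); print(o['joint_pos'],o['position'],rot(o['ee_rot']),o['grip_width'],o['clock'])
C=cal('wrist'); im,d=manip.camera('wrist'); save(im,'w4.png'); print(C[2])
for f in manip.tip_of('lock_mouth','wrist')[:2]: print('mouth',f['p'],f['pixel'],at_z(f['pixel'],.0765,C))
for th in ['box','lock','round_key']:
    for f in manip.trace(th,'wrist')[:1]:
        v,u=np.nonzero(f['pixels']&(d>0)); P=at_depth(np.c_[u,v],d[v,u],C)
        for lo,hi in [(.060,.0695),(.073,.082),(.1,.2)]:
            Q=P[(P[:,2]>lo)&(P[:,2]<hi)]
            if len(Q)>30:
                r=cv2.minAreaRect((Q[:,:2]*1000).astype(np.float32)); print(th,f['box'],f['p'],lo,r,cv2.boxPoints(r).round(0).tolist())
# brass face
hsv=cv2.cvtColor(im,cv2.COLOR_RGB2HSV); v,u=np.nonzero((hsv[...,0]>12)&(hsv[...,0]<32)&(hsv[...,1]>110)&(hsv[...,2]>90)&(d>0))
P=at_depth(np.c_[u,v],d[v,u],C); k=(P[:,2]>.068)&(P[:,2]<.086)&(P[:,0]<.6)
if k.sum()>20:
    print('brass',k.sum(),P[k].mean(0),cv2.minEnclosingCircle((P[k][:,:2]*1000).astype(np.float32)),cv2.fitEllipse((at_z(np.c_[u,v][k],.0765,C)[:,:2]*1000).astype(np.float32)))
E
```

```text
clock: 6.85
position: [0.6059, -0.0027, 0.1497]
ee_rot: [-0.025, 1.0, -0.0, -0.0]
ft_force: [0.0, 1.7, -0.8]
grip_width: 0.105
grasp_force: 99.8
[-0.3028  0.3283  0.2861  1.6045 -0.0959  1.2227  1.6217] [ 0.6059 -0.0027  0.1497] [[-0.9988 -0.0493 -0.    ]
 [-0.0493  0.9988 -0.001 ]
 [ 0.0001 -0.001  -1.    ]] 0.10527995953243663 6.85
[ 0.5288 -0.0074  0.3181]
mouth 0.89 [338.1, 132.1] [[0.5367 0.0014 0.0765]]
box [197.4, 55.2, 475.8, 262.9] 0.6 0.06 ((559.66357421875, 2.2648773193359375), (138.84120178222656, 173.0474853515625), 3.3898284435272217) [[485.0, 85.0], [495.0, -88.0], [634.0, -80.0], [624.0, 93.0]]
box [197.4, 55.2, 475.8, 262.9] 0.6 0.073 ((526.625244140625, 0.32175254821777344), (68.30319213867188, 46.9478759765625), 2.529487371444702) [[491.0, 22.0], [494.0, -25.0], [562.0, -22.0], [560.0, 25.0]]
lock [315.1, 110.7, 360.3, 153.9] 0.57 0.06 ((537.0497436523438, 1.4718644618988037), (15.01531982421875, 5.8131303787231445), 2.8966331481933594) [[529.0, 4.0], [530.0, -2.0], [545.0, -1.0], [544.0, 5.0]]
lock [315.1, 110.7, 360.3, 153.9] 0.57 0.073 ((536.7918090820312, 1.034637451171875), (26.247514724731445, 26.35727882385254), 2.699629783630371) [[523.0, 14.0], [524.0, -13.0], [551.0, -12.0], [549.0, 15.0]]
round_key [307.5, 268.5, 340.6, 385.9] 0.7 0.1 ((594.0321044921875, -4.255550384521484), (15.02136516571045, 11.430305480957031), 8.71672534942627) [[586.0, 0.0], [587.0, -11.0], [602.0, -9.0], [601.0, 3.0]]
brass 1225 [0.5365 0.001  0.0767] ((536.6572875976562, 0.9419233798980713), 13.260380744934082) ((536.5175170898438, 0.9577435255050659), (21.11553192138672, 22.49802017211914), 93.51313018798828)
```

View pics/w4.png

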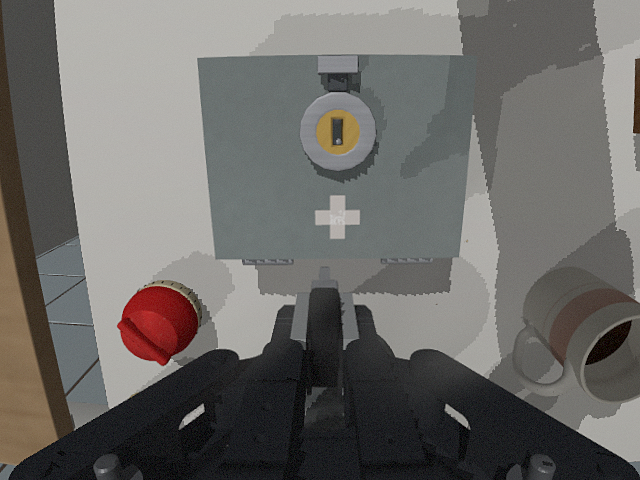

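The picture shows the slot in the brass face at (338,132), the held key's blade at about (325,275), and the bolt and catch at (338,72). I'll measure the blade in the tool frame to get the key's offset.

```bash
python3 - <<'E'
from h import *
np.set_printoptions(precision=4,suppress=True)
o=manip.get_obs(); Rt=rot(o['ee_rot']); p=o['position']
C=cal('wrist'); im,d=manip.camera('wrist')
v,u=np.mgrid[262:395,295:355]; v=v.ravel();u=u.ravel(); k=(d[v,u]>0.1)&(d[v,u]<.22); v=v[k];u=u[k]
P=at_depth(np.c_[u,v],d[v,u],C); T=(P-p)@Rt*1000
for z0 in range(-60,16,3):
    s=(T[:,2]>=z0)&(T[:,2]<z0+3)
    if s.sum()>4: print(z0,s.sum(),'rows',v[s].min(),v[s].max(),'x',T[s,0].min().round(1),T[s,0].max().round(1),'y',np.percentile(T[s,1],[2,50,98]).round(1))
for r in range(262,300,3):
    print(r,[(int(c),*( (at_depth([(c,r)],[d[r,c]],C)[0]-p)@Rt*1000).round(1)) for c in range(316,336,4) if 0.1<d[r,c]<.22])
E
```

```text
-60 604 rows 313 386 x -10.9 16.7 y [-9.9 -1.1  8. ]
-57 419 rows 304 330 x 10.0 18.4 y [-10.3  -0.7   8.6]
-54 357 rows 296 325 x 9.4 19.7 y [-10.7  -0.7   8.7]
-51 285 rows 294 320 x 10.0 19.6 y [-10.9  -0.7   9.2]
-48 221 rows 290 315 x 9.8 19.4 y [-10.9  -1.1   9.1]
-45 203 rows 288 312 x 10.0 19.3 y [-11.6  -0.7   9.8]
-42 109 rows 287 308 x 10.0 18.0 y [-11.6  -6.7   9.8]
-39 128 rows 287 304 x 10.2 17.4 y [-11.7  -0.9   9.9]
-36 102 rows 295 301 x 10.0 11.6 y [-11.5  -6.5   9.8]
-33 85 rows 293 297 x 10.2 11.6 y [-11.7   4.8   9.6]
-30 54 rows 286 294 x 10.0 12.5 y [-11.    1.3   9.7]
-27 77 rows 283 287 x 11.1 12.8 y [-6.  -0.7  4.4]
-24 76 rows 280 284 x 11.6 12.8 y [-5.7 -1.1  4.3]
-21 22 rows 280 282 x 11.4 12.3 y [-6.1 -0.7  4.2]
-12 20 rows 277 279 x 8.0 9.0 y [-2.9 -0.9  1.4]
-9 25 rows 275 277 x 7.7 8.6 y [-2.9 -0.2  1.7]
-6 27 rows 273 279 x 5.4 8.7 y [-3.2 -1.1  1.5]
-3 25 rows 270 278 x 4.3 8.7 y [-3.2 -1.1  1.3]
0 25 rows 268 277 x 4.4 8.6 y [-3.2 -0.6  1.3]
3 10 rows 267 268 x 7.4 8.0 y [-2.9 -0.8  0.8]
262 []
265 []
268 [(320, np.float64(8.0), np.float64(-3.0), n
[... 2114 characters left out ...]
at64(-47.2)), (332, np.float64(18.8), np.float64(1.7), np.float64(-46.2))]
295 [(316, np.float64(18.4), np.float64(-3.9), np.float64(-47.6)), (320, np.float64(18.7), np.float64(-2.5), np.float64(-48.2)), (324, np.float64(19.1), np.float64(-1.1), np.float64(-49.1)), (328, np.float64(18.6), np.float64(0.3), np.float64(-48.1)), (332, np.float64(18.8), np.float64(1.7), np.float64(-48.4))]
298 [(316, np.float64(18.6), np.float64(-3.8), np.float64(-50.4)), (320, np.float64(18.5), np.float64(-2.4), np.float64(-50.1)), (324, np.float64(18.7), np.float64(-1.1), np.float64(-50.5)), (328, np.float64(18.6), np.float64(0.3), np.float64(-50.4)), (332, np.float64(18.4), np.float64(1.7), np.float64(-49.9))]
```

Key centre in the tool frame is x +0.9 mm and y -0.85 mm, with the shoulder 18 mm behind the TCP and no tilt. Mouth is at (0.5366, 0.0010), yaw about 3°. I'll move to just above the mouth.

```bash
python3 -m pendant '[[0.4,0.05,0,0,0,-0.03,-1],[0.9,0.1,0,0,0,-0.03,-1],[1.36,0.16,0.2,0,0,-0.03,-1],[1.36,0.16,0.5,0,0,-0.03,-1],[1.36,0.16,0.8,0,0,-0.03,-1],[1.36,0.16,1,0,0,-0.03,-1],[1.36,0.16,1.1,0,0,-0.03,-1],[1.36,0.16,1.1,0,0,-0.03,-1],[1.36,0.16,1.1,0,0,-0.03,-1],[1.36,0.16,1.1,0,0,-0.03,-1]]'
cat > chk.py <<'E'
from h import *
import sys
np.set_printoptions(precision=4,suppress=True)
o=manip.get_obs(); Rt=rot(o['ee_rot']); p=o['position']
yaw=np.degrees(np.arctan2(Rt[1,1],Rt[0,1]))
off=Rt@np.array([.0009,-.00085,-.018]); k=p+off
m=np.array([.5366,.0010,.0765]); e=(m-k)@Rt
print('TCP',p,'yaw',yaw.round(2),'tilt',Rt[:,2],'key',k,'err mm tool',e*1000,'units',e/.05)
print('F',o['ft_force'],'T',o['torque'],'grip',o['grip_width'],o['grasp_force'],'j',o['joint_pos'],o['clock'])
E
python3 chk.py
python3 - <<'E'
from h import *
im,d=manip.camera('wrist'); s,_=manip.camera('side')
save(np.hstack([cv2.resize(im[200:380,250:400],(400,480),interpolation=3),cv2.resize(s[180:276,310:390],(400,480),interpolation=3)]),'w5.png')
E
```

```text
clock: 8.4
position: [0.5376, 0.0044, 0.0952]
ee_rot: [-0.029, 1.0, 0.0, 0.0]
ft_force: [0.4, -0.3, -0.3]
grip_width: 0.102
grasp_force: 99.8
TCP [0.5376 0.0044 0.0952] yaw 93.28 tilt [ 0.0007  0.0002 -1.    ] key [0.5368 0.0035 0.1132] err mm tool [ 0.353  -2.4772 36.6963] units [ 0.0071 -0.0495  0.7339]
F [ 0.3788 -0.3411 -0.2646] T [-0.0591  0.0129 -0.0026] grip 0.10215596632563785 99.79656904935837 j [-0.3322  0.2326  0.2711  1.8426 -0.0704  1.0749  1.5935] 8.4
```

View pics/w5.png

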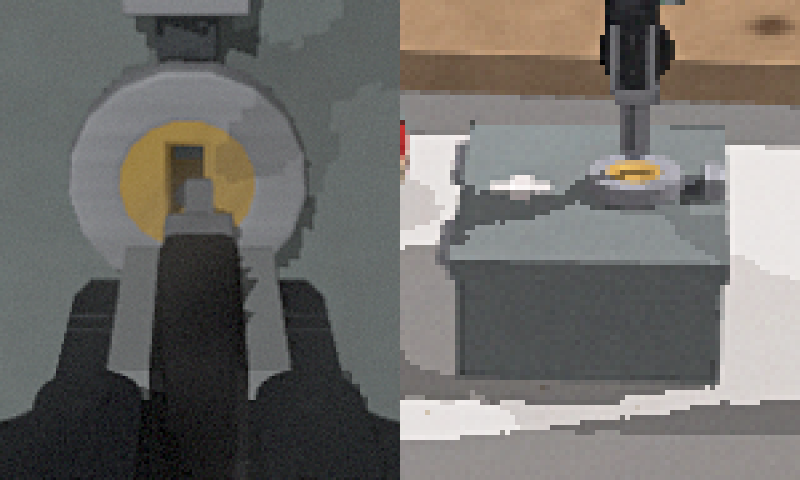

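The blade, at crop (199,190), sits about 2.6 mm right (+y) of the slot centre at (184,170). That agrees with the measured pose error of -2.5 mm. I'll correct it, then check.

```bash
python3 -m pendant '[[0.01,-0.05,0,0,0,0.03,-1],[0.01,-0.05,0,0,0,0.03,-1],[0.01,-0.05,0,0,0,0.03,-1],[0.01,-0.05,0,0,0,0.03,-1],[0.01,-0.05,0.05,0,0,0.03,-1],[0.01,-0.05,0.08,0,0,0.03,-1],[0.01,-0.05,0.08,0,0,0.03,-1],[0.01,-0.05,0.08,0,0,0.03,-1],[0.01,-0.05,0.08,0,0,0.03,-1],[0.01,-0.05,0.08,0,0,0.03,-1]]' 110; python3 chk.py
```

```text
clock: 9.75
position: [0.537, 0.0019, 0.0908]
ee_rot: [-0.027, 1.0, 0.0, 0.0]
ft_force: [-0.5, -0.5, -0.0]
grip_width: 0.103
grasp_force: 107.2
TCP [0.537  0.0019 0.0908] yaw 93.04 tilt [ 0.0001  0.0001 -1.    ] key [0.5362 0.001  0.1088] err mm tool [-0.4292 -0.0087 32.3402] units [-0.0086 -0.0002  0.6468]
F [-0.5072 -0.5342 -0.0394] T [ 0.0316 -0.0665 -0.007 ] grip 0.10318623202526638 107.21189081668854 j [-0.3289  0.2368  0.2727  1.8479 -0.0724  1.0663  1.5955] 9.75
```

```bash
python3 -m pendant '[[-0.005,0,0.03,0,0,0,-1],[-0.005,0,0.06,0,0,0,-1],[-0.005,0,0.09,0,0,0,-1],[-0.005,0,0.12,0,0,0,-1],[-0.005,0,0.15,0,0,0,-1],[-0.005,0,0.18,0,0,0,-1],[-0.005,0,0.2,0,0,0,-1],[-0.005,0,0.2,0,0,0,-1],[-0.005,0,0.2,0,0,0,-1],[-0.005,0,0.2,0,0,0,-1]]'; python3 chk.py
```

```text
clock: 11.0
position: [0.5373, 0.0019, 0.0809]
ee_rot: [-0.027, 1.0, 0.0, 0.0]
ft_force: [-0.2, 0.1, -0.2]
grip_width: 0.101
grasp_force: 107.2
TCP [0.5373 0.0019 0.0809] yaw 93.04 tilt [ 0.0001  0.0001 -1.    ] key [0.5364 0.001  0.0989] err mm tool [-0.1747  0.0134 22.3589] units [-0.0035  0.0003  0.4472]
F [-0.1758  0.0947 -0.2067] T [ 0.0273  0.0087 -0.0304] grip 0.10107874454713582 107.21163958311081 j [-0.327   0.2493  0.2714  1.8564 -0.0766  1.0459  1.5988] 11.0
```

The blade is in the slot with no force. I'll push on past the pins with small quick turns.

```bash
python3 -m pendant '[[0,0,0.05,0,0,0.35,-1],[0,0,0.1,0,0,-0.35,-1],[0,0,0.15,0,0,0.35,-1],[0,0,0.2,0,0,-0.35,-1],[0,0,0.23,0,0,0.35,-1],[0,0,0.26,0,0,-0.35,-1],[0,0,0.29,0,0,0.35,-1],[0,0,0.32,0,0,-0.35,-1],[0,0,0.35,0,0,0.35,-1],[0,0,0.35,0,0,0,-1]]'; python3 chk.py
```

```text
clock: 12.25
position: [0.5379, 0.0021, 0.0637]
ee_rot: [-0.026, 1.0, 0.0, 0.001]
ft_force: [1.2, 0.7, 0.8]
grip_width: 0.101
grasp_force: 107.2
TCP [0.5379 0.0021 0.0637] yaw 93.01 tilt [ 0.0014  0.0004 -1.    ] key [0.537  0.0012 0.0817] err mm tool [ 0.4397 -0.1604  5.2172] units [ 0.0088 -0.0032  0.1043]
F [1.2131 0.6607 0.7941] T [ 0.1818 -0.3589 -0.0412] grip 0.10148228383273446 107.22485929727554 j [-0.3237  0.2709  0.2687  1.8707 -0.0844  1.0094  1.604 ] 12.25
```

```bash
python3 -m pendant '[[0,0,0.03,0,0,0.35,-1],[0,0,0.06,0,0,-0.35,-1],[0,0,0.09,0,0,0.35,-1],[0,0,0.11,0,0,-0.35,-1],[0,0,0.13,0,0,0.35,-1],[0,0,0.14,0,0,-0.35,-1],[0,0,0.15,0,0,0.35,-1],[0,0,0.16,0,0,-0.35,-1],[0,0,0.16,0,0,0.2,-1],[0,0,0.16,0,0,0,-1]]'; python3 chk.py
```

```text
clock: 13.5
position: [0.5384, 0.0019, 0.0576]
ee_rot: [-0.026, 1.0, 0.0, 0.001]
ft_force: [-6.8, -0.6, 20.6]
grip_width: 0.106
grasp_force: 110.1
TCP [0.5384 0.0019 0.0576] yaw 93.0 tilt [ 0.0024  0.0007 -1.    ] key [0.5375 0.001  0.0756] err mm tool [ 0.8889  0.0959 -0.9332] units [ 0.0178  0.0019 -0.0187]
F [-6.7938 -0.5934 20.5962] T [-0.105   1.5328  0.0275] grip 0.10559931116283014 110.10313332080841 j [-0.3216  0.2792  0.2675  1.8753 -0.0876  0.9959  1.6067] 13.5
```

There's a solid stop at 20 N, with the shoulder at 0.0756 against a mouth of 0.076. I'll check numerically that the key hasn't slipped in the grip and the shoulder sits on the mouth.

```bash
python3 - <<'E'
from h import *
np.set_printoptions(precision=1,suppress=True)
o=manip.get_obs(); Rt=rot(o['ee_rot']); p=o['position']
C=cal('wrist'); im,d=manip.camera('wrist')
for c in (322,326):
  for r in range(262,300,2):
    P=at_depth([(c,r)],[d[r,c]],C)[0]; print(c,r,'tool',((P-p)@Rt*1000),'world',P*1000,im[r,c])
save(cv2.resize(im[200:380,230:420],(760,600),interpolation=3)[:, :],'w6.png')
E
```

```text
322 262 tool [ 19.7  -1.9 -19.1] world [518.8  -1.   76.6] [112 114 119]
322 264 tool [ 19.7  -1.8 -21.5] world [518.8  -1.   79. ] [112 115 118]
322 266 tool [ 18.   -1.9 -19.4] world [520.5  -1.   76.9] [110 112 114]
322 268 tool [ 16.9  -1.9 -18.9] world [521.6  -0.9  76.4] [105 107 108]
322 270 tool [ 17.   -1.9 -21.4] world [521.4  -0.9  78.9] [110 110 111]
322 272 tool [ 15.5  -1.9 -20. ] world [522.9  -0.8  77.5] [115 107  96]
322 274 tool [ 14.5  -1.9 -19.7] world [523.9  -0.8  77.3] [138 118  75]
322 276 tool [  77.3   -1.  -168.4] world [460.8  -3.3 225.8] [138 115  71]
322 278 tool [ 12.2  -1.9 -18.6] world [526.3  -0.7  76.1] [138 117  71]
322 280 tool [ 12.3  -1.9 -21. ] world [526.1  -0.7  78.5] [107 102  97]
322 282 tool [ 12.7  -1.8 -23.9] world [525.7  -0.7  81.5] [ 94  96 101]
322 284 tool [ 12.6  -1.8 -25.6] world [525.9  -0.6  83.1] [95 94 99]
322 286 tool [ 12.2  -1.8 -26.7] world [526.2  -0.6  84.3] [103 105 103]
322 288 tool [ 18.8  -1.7 -42.9] world [519.6  -0.9 100.4] [43 45 43]
322 290 tool [ 19.   -1.7 -44.9] world [519.4  -0.9 102.4] [53 49 50]
322 292 too
[... 931 characters left out ...]
80 tool [ 12.5  -0.2 -21.5] world [525.8   1.   79. ] [104  97  92]
326 282 tool [ 12.2  -0.2 -22.7] world [526.2   1.   80.2] [94 96 99]
326 284 tool [ 12.1  -0.2 -24.5] world [526.3   1.   82.1] [95 95 96]
326 286 tool [ 12.2  -0.2 -26.6] world [526.2   1.   84.2] [106 107 110]
326 288 tool [ 19.2  -0.3 -43.6] world [519.2   0.5 101.1] [43 44 42]
326 290 tool [ 19.1  -0.3 -45. ] world [519.3   0.5 102.5] [49 49 47]
326 292 tool [ 18.6  -0.3 -45.7] world [519.7   0.5 103.3] [48 50 46]
326 294 tool [ 18.7  -0.3 -47.6] world [519.6   0.5 105.1] [50 49 48]
326 296 tool [ 18.8  -0.3 -49.3] world [519.5   0.5 106.8] [40 43 44]
326 298 tool [ 18.5  -0.3 -50.3] world [519.8   0.5 107.8] [50 53 48]
```

View pics/w6.png

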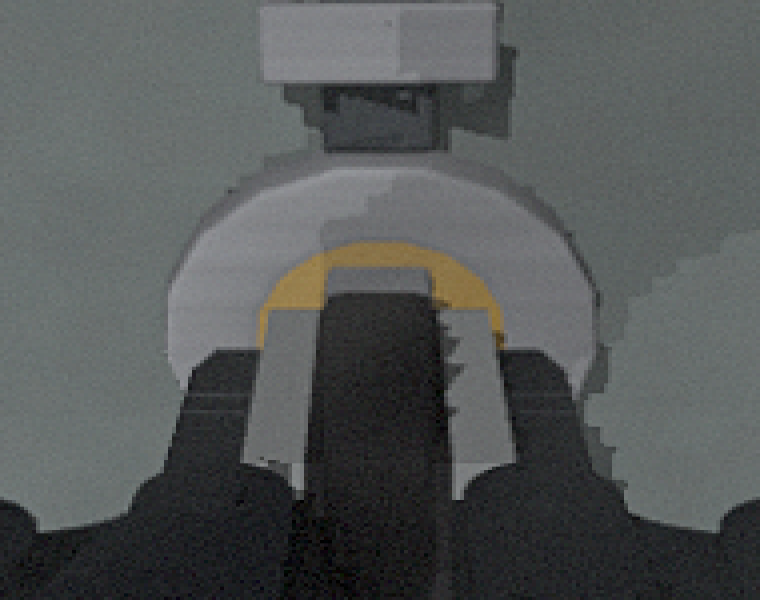

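The key is fully home: the neck, at picture (380,280), meets the brass at z ≈ 77 with no gap. Now I'll turn clockwise about the key's axis, easing the push a little, and check half way.

```bash
python3 -m pendant '[[0.01,0,-0.01,0,0,0.6,-1],[0.01,-0.003,-0.02,0,0,1.4,-1],[0.006,-0.006,-0.02,0,0,2.2,-1],[0.005,-0.01,-0.02,0,0,3,-1],[0.004,-0.012,-0.02,0,0,3.8,-1],[0.003,-0.015,-0.02,0,0,4.6,-1],[0.003,-0.018,-0.02,0,0,5.4,-1],[0.003,-0.019,-0.02,0,0,6,-1],[0.003,-0.019,-0.02,0,0,6,-1],[0.003,-0.019,-0.02,0,0,6,-1]]' 120; python3 chk.py
```

```text
clock: 14.8
position: [0.5379, 0.001, 0.0577]
ee_rot: [0.382, 0.924, 0.001, 0.001]
ft_force: [-3.5, -0.7, 12.2]
grip_width: 0.103
grasp_force: 117.7
TCP [0.5379 0.001  0.0577] yaw 45.04 tilt [ 0.0017  0.0006 -1.    ] key [0.5367 0.001  0.0757] err mm tool [ 0.0651 -0.0296 -0.8003] units [ 0.0013 -0.0006 -0.016 ]
F [-3.4562 -0.7077 12.2474] T [-0.0565  0.8251  0.0794] grip 0.1030461329622837 117.67972022294998 j [-0.4262  0.286   0.3906  1.8811 -0.1288  0.9971  0.806 ] 14.8
```

```bash
python3 -m pendant '[[0,-0.003,0,0,0,0.8,-1],[-0.001,-0.006,0,0,0,1.6,-1],[-0.002,-0.009,0,0,0,2.4,-1],[-0.003,-0.012,0,0,0,3.2,-1],[-0.004,-0.014,0,0,0,4,-1],[-0.005,-0.016,0,0,0,4.8,-1],[-0.006,-0.018,0,0,0,5.4,-1],[-0.007,-0.019,0,0,0,6,-1],[-0.007,-0.019,0,0,0,6.15,-1],[-0.007,-0.019,0,0,0,6.15,-1]]'; python3 chk.py
```

```text
clock: 16.05
position: [0.5366, 0.0002, 0.0577]
ee_rot: [0.732, 0.681, 0.0, -0.001]
ft_force: [-8.5, 0.1, 18.0]
grip_width: 0.102
grasp_force: 118.6
TCP [0.5366 0.0002 0.0577] yaw -4.16 tilt [-0.0003  0.0011 -1.    ] key [0.5359 0.0012 0.0757] err mm tool [-0.1156  0.7582 -0.8386] units [-0.0023  0.0152 -0.0168]
F [-8.5305  0.0909 18.043 ] T [0.0814 2.0188 0.1315] grip 0.1022964718576462 118.60194146633148 j [-0.5399  0.2986  0.5258  1.8883 -0.1776  1.0007 -0.0096] 16.05
```

```bash
python3 -m pendant '[[0,0,0,0,0,0.1,-1],[0,0,0,0,0,0.2,-1],[0,0,0,0,0,0.3,-1],[0,0,0,0,0,0.4,-1],[0,0,0,0,0,0.4,-1],[0,0,0,0,0,0.4,-1],[0,0,0,0,0,0.4,-1],[0,0,0,0,0,0.4,-1],[0,0,0,0,0,0.4,-1],[0,0,0,0,0,0.4,-1]]'; python3 chk.py; python3 - <<'E'
from h import *
s,_=manip.camera('wrist'); t,_=manip.camera('top')
save(np.hstack([cv2.resize(s[150:420,180:480],(440,440),interpolation=3),cv2.resize(t[225:295,345:415],(350,440),interpolation=3)]),'w7.png')
E
```

```text
clock: 17.3
position: [0.5364, 0.0003, 0.0576]
ee_rot: [0.751, 0.661, 0.0, -0.001]
ft_force: [-9.7, 0.7, 17.8]
grip_width: 0.094
grasp_force: 118.8
TCP [0.5364 0.0003 0.0576] yaw -7.32 tilt [-0.0008  0.0012 -1.    ] key [0.5357 0.0013 0.0756] err mm tool [-0.2097  0.9268 -0.8698] units [-0.0042  0.0185 -0.0174]
F [-9.6757  0.749  17.7997] T [0.1194 2.3144 0.3517] grip 0.09448707633794233 118.83107453584671 j [-0.5476  0.2997  0.5347  1.8887 -0.181   1.0013 -0.0619] 17.3
```

View pics/w7.png

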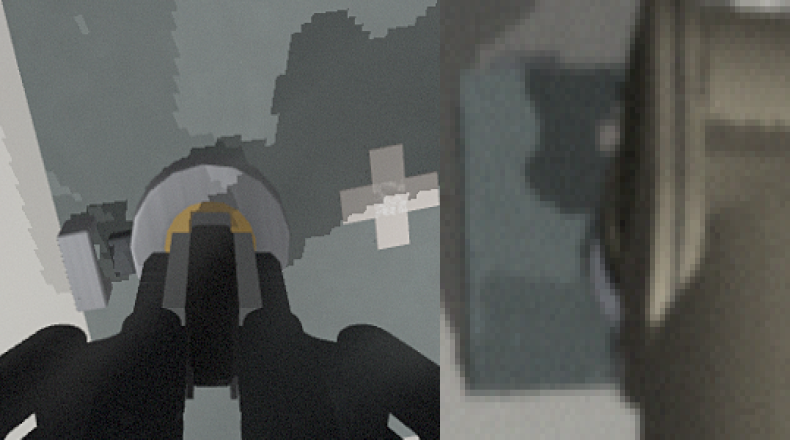

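The last 3° of turn raised the torque from 0.13 to 0.35 N m, so the lock is at its stop. The picture shows the bolt at (115,250) drawn back from the catch at (85,270). The key is still gripped and home, so I'm handing in.

```bash
python3 -c "
from workcell import manip
print(manip.hand_in())"
```

```text
the job is handed in; nothing more can be done
None
```

The round-headed key is fully home in the lock of the 132 x 172 mm box, turned a quarter clockwise to its stop, and still gripped and held turned; I handed the job in at about 17 s (no verdict came back).

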